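# Shim the slab roller

## Task

Set the bench-top slab roller for thin slabs: push the loose hardboard shim along the bed, in between the side guides and under the low roller, until it is fully home, square against the stop bar at the far end. Only push it with the fingertips: keep it flat on the bed the whole way, never pick it up or tip it, and leave the pottery things around the machine where they are.

Things in the scene. Friction and masses are not known exactly. Their poses are not given: they have to be found in the camera images.
- slab_roller: Bench-top clay slab roller, fixed. Origin: on the table, under the middle of its width; +y is the feed direction (infeed end to stop), x across, z up. Flat plywood bed, top 70 mm above the table, 290 mm wide, from y = -310 to +290 mm; bare and open for y below -30. A hub with four knobbed spokes is on the +x side at y = 130, out to x = 190 mm. Its roller turns freely.
- roller_gap (a point): Point on the bed right under the middle of the roller (machine frame y = +130 mm). The steel roller, 50 mm across, lies along machine x; its underside is 14 mm and its top 64 mm above the bed. Its grey end cheeks stand at x = +-125 to +-137, y = +88 to +172 mm, and reach 102 mm above the bed.
- mouth (a point): Point on the bed midway between the side guides where they begin (machine y = +10 mm). The two steel guides are 12 mm high, 10 mm thick, their inner faces at x = +-115 mm, running on to y = +270; flared lead-ins before them reach back to y = -25 mm, where their inner faces are about 130 mm either side of the middle.
- stop (a point): Middle of the stop bar's near face, on the bed (machine y = +250 mm, x = 0). The bar is 9 mm high and lies across the bed between the guides; the shim's leading edge must butt against it.
- shim: The loose shim: plain dark hardboard plate, 210 (x) by 220 (y) by 9 mm, 0.3 to 0.5 kg. It lies flat on the infeed bed, up to 17 degrees skew and 20 mm off the machine's middle. Origin: centre of its underside; +y points to its leading edge, 110 mm ahead. Home, its origin is at machine y = +140 mm and its trailing edge at +30, still 75 mm short of the roller.
- shim_front (a point): Middle of the shim's leading edge, half-way up its thickness (110 mm ahead of the shim's origin, 4.5 mm above its underside).
- cup: Bystander: white ceramic cup, 72 mm wide, 85 mm high, standing on the table beside the infeed bed on the machine's +x side. Origin: centre of its underside. Leave alone.
- cutter: Bystander: steel ring cutter, 72 mm wide, 35 mm high, on the table on the machine's +x side. Origin: centre of its underside. Leave alone.
- bowl: Bystander: terracotta bowl, 110 mm wide, 45 mm high, on the table behind the infeed end. Origin: centre of its underside. Leave alone.
- knife: Bystander: spatula-like palette knife, 190 mm long, lying on the table beyond the stop end. Origin: under its middle. Leave alone.

How it is judged:
By the outcome, as a careful person would: the job done as asked, in the order asked, and still so for the second after the job is handed in, with the robot touching nothing.
It also fails if it takes over 72 s, if anything falls off the work surface, if the arm or the gripper's body presses on something with over 40 N, if the wrist force passes 120 N, or if a joint passes its speed limit or range.

## Robot

A 6-joint arm with a two-finger parallel gripper is mounted at the origin on the work surface. World frame = base frame: x ahead of the robot, y to its left, z up, the work surface at z = 0. Lengths are in m, angles in rad, forces in N, time in s.
With the tool pointing down it reaches from about 0.35 to 0.975 m from the base axis. Payload 4.9 kg.
Tool frame: the origin (TCP) lies between the finger pads; the fingertips stand 22 mm ahead of it and the grasp point (between the pads) lies 3 mm ahead of it; z points along the fingers, y is the line along which they close (so a half turn about z gives the same grasp; the last joint's range is limited). The gripper opens to 85 mm and grips with 20 to 120 N. Pads are 22 mm wide; open, the fingers measure 114 mm over their backs; the gripper's body (76 mm by 85 mm) begins 54 mm behind the grasp point. The pads swing forward as they close: fully open they stand 13 mm farther back than shut.
Start: joints at [-1.348, 0.053, 1.613, -0, 1.476, -0.119], TCP at [0.209, -0.589, 0.253] pointing down, gripper open.
Joint ranges: [-3.01, 3.01], [-1.01, 2.22], [0.06, 2.58], [-1.02, 4.17], [0.09, 2.62], [-3.14, 3.14]. Speed limits (rad/s): [2.57, 2.57, 3.14, 3.14, 3.14, 3.14].

## Interface

Orientations are given as a unit quaternion [w, x, y, z].
In Python, from plant import state, grab_frame, get_calibration, job_done, recognise, regions_of gives the robot as it stands.
- The arm moves only by the tool apply_moves, never from a script. Its argument "targets" is a list of rows, each an object with "translation": the shift along the tool's x, y, z normalised to -1 to 1, where 1 is 100 mm, a list of three; "twist": the turn about the tool's z normalised to -1 to 1, where 1 is 0.1 rad; "hand": the opening, from 0 (shut) to 1 (fully open). A call has 1 to 8 rows; each row shifts and turns the commanded pose from where the row before left it, along the tool's axes as they then stand; what a row does not reach is not made up. A row lasts 1/10 s, in which the tool goes at most 50 mm and 8.59 degrees, less where a joint would pass 70% of its speed; a pose out of reach is approached as far as the arm can. A call with a number of a shift or a turn outside -1 to 1 is refused whole. A call with a gripper value outside its range is refused whole. The fingers move at their own pace and stop on an object; the grip force is fixed at half the most. Time passes only in rows, so rows that do not move let the fingers close. It gives the time, the measured TCP pose, the force, the opening and the grip force at its end, in the units of the state.
- state(): the state, without advancing time (a new reading comes with each control period).
- grab_frame(name): name is "side" or "top"; returns the picture (384x512x3 uint8, red, green, blue); there is no depth.
- get_calibration(name): a dict with "camera_matrix" (3x3 intrinsics, pixels), "D" ([k1, k2, p1, p2, k3] as OpenCV has them; the pictures are not rectified), "pose" (4x4, takes a point from camera to world coordinates). Camera axes: x right, y up, looking along -z (the intrinsics and any distortion apply to the point x, -y, -z); pixel columns grow to the right and rows downward; lengths in m; the calibration is good to about 2 mm. A picture is of the moment at which its call begins. get_calibration takes no time and is no camera call.
- job_done(): hands the job in; it is judged then, once.
Trained networks look in the newest picture that a camera, given by its name, has taken for a name from the list of things; names that differ only in an ending like _2 or _b are one class to them, and where a whole thing is asked for, a point or a joint stands for the part that bears it (a point fixed in the world has none). Each returns a list of dicts, best first, with "score" (0 to 1); they miss things now and then, are a little off and sometimes report something else, mostly with a low value. They report only what shows in the picture. A call takes as long as a camera call.
- recognise(camera, query): "point" ([x, y, z] in m, in world coordinates, good to about 4 mm: the middle of the surface that is visible of it).
- regions_of(camera, query): "pixels" (384x512 bool, what is visible of it).
The state is a dict: "time": time; "joint_pos": joint angles; "joint_vel": joint speeds; "joint_efforts": joint torques, N m; "tool_pos": TCP position; "tool_rot": TCP orientation; "contact_force": force on the tool from outside, world axes, zero at the start; "ft_torque": the same for the moment, N m; "gripper_width": opening from 0.0 (shut) to 1.0 (fully open); "grasp_force": force on a finger pad.
Only numpy, scipy, OpenCV 4.12 (cv2) and the standard library are available. Lean on these libraries where they do the work, as an engineer would, in place of code of your own. Each camera call takes 0.05 s, during which the arm holds its last target. There are 200 camera calls.

## Working session

There is one attempt and no reset: what is moved stays moved. The work goes in short steps, Python scripts to look and compute and a tool call to move; the robot and the scene stay as the last step left them, time stands still between calls to the robot, and variables do not carry over. Pictures are saved under pics/ and viewed, at most 10 in all, crops included, and the job is handed in when it is done.

Besides the shell and the picture viewer there is one more tool, called after "Request:" in YAML: its name, and indented under it one key for each argument. apply_moves: Moves the arm, as the interface text tells. Its arguments: {"type":"object","properties":{"targets":{"type":"array"}},"required":["targets"]}

```bash
mkdir -p pics
cat > h.py <<'E'
import numpy as np,cv2
from plant import *
def px2w(cam,px,z):
    c=get_calibration(cam);K=np.array(c["camera_matrix"]);D=np.array(c["D"]);T=np.array(c["pose"])
    u=cv2.undistortPoints(np.array(px,float).reshape(-1,1,2),K,D).reshape(-1,2)
    d=np.c_[u[:,0],-u[:,1],-np.ones(len(u))]@T[:3,:3].T
    o=T[:3,3];return o+d*((z-o[2])/d[:,2])[:,None]
def w2px(cam,P):
    c=get_calibration(cam);T=np.array(c["pose"]);P=(np.array(P,float).reshape(-1,3)-T[:3,3])@T[:3,:3]
    P=P*[1,-1,-1]
    return cv2.projectPoints(P,np.zeros(3),np.zeros(3),np.array(c["camera_matrix"]),np.array(c["D"]))[0].reshape(-1,2)
def corners(cam,q,z):
    m=regions_of(cam,q)
    if not m: return None
    p=m[0]["pixels"].astype(np.uint8);cs,_=cv2.findContours(p,0,2);c=max(cs,key=cv2.contourArea)
    return m[0]["score"],cv2.boxPoints(cv2.minAreaRect(px2w(cam,c.reshape(-1,2),z)[:,:2].astype(np.float32))),cv2.minAreaRect(px2w(cam,c.reshape(-1,2),z)[:,:2].astype(np.float32))
E
python3 - <<'E'
from h import *
np.set_printoptions(precision=4,suppress=True)
for c in("top","side"):
    f=grab_frame(c);cv2.imwrite(f"pics/{c}0.png",f[:,:,::-1])
    print(np.array(get_calibration(c)["pose"]))
    for q in("slab_roller","roller_gap","mouth","stop","shim","shim_front","cup","cutter","bowl","knife"):
        print(c,q,[(round(r["score"],2),np.round(r["point"],3)) for r in recognise(c,q)[:2]])
print(corners("top","shim",.079))
s=state();print(s["time"],s["tool_pos"],s["tool_rot"],s["contact_force"])
E
```

```text
[[-0.0125  0.9794 -0.2018  0.3446]
 [-0.9999 -0.0115  0.0061  0.0121]
 [ 0.0037  0.2018  0.9794  1.4936]
 [ 0.      0.      0.      1.    ]]
top slab_roller [(0.98, array([0.57 , 0.051, 0.07 ]))]
top roller_gap [(0.92, array([0.572, 0.05 , 0.071]))]
top mouth [(0.64, array([0.574, 0.05 , 0.069]))]
top stop [(0.85, array([0.57 , 0.049, 0.07 ]))]
top shim [(0.62, array([ 0.521, -0.169,  0.077]))]
top shim_front [(0.82, array([ 0.525, -0.166,  0.082])), (0.35, array([0.567, 0.052, 0.068]))]
top cup [(0.72, array([ 0.772, -0.209,  0.046]))]
top cutter [(0.53, array([ 0.768, -0.07 ,  0.024]))]
top bowl [(0.87, array([ 0.452, -0.463,  0.023]))]
top knife [(0.84, array([0.622, 0.371, 0.006]))]
[[ 0.9827  0.1458 -0.1145  0.4792]
 [-0.1853  0.7666 -0.6148 -0.734 ]
 [-0.0018  0.6253  0.7804  1.0128]
 [ 0.      0.      0.      1.    ]]
side slab_roller [(0.57, array([ 0.57 , -0.005,  0.069]))]
side roller_gap [(0.94, array([ 0.571, -0.003,  0.069]))]
side mouth [(0.87, array([ 0.57 , -0.   ,  0.069]))]
side stop [(0.8, array([ 0.572, -0.004,  0.07 ]))]
side shim []
side shim_front [(0.66, array([ 0.521, -0.176,  0.081]))]
side cup [(0.71, array([ 0.757, -0.2  ,  0.053]))]
side cutter [(0.85, array([ 0.763, -0.08 ,  0.022])), (0.32, array([ 0.757, -0.2  ,  0.053]))]
side bowl [(0.75, array([ 0.451, -0.451,  0.022]))]
side knife [(0.88, array([0.623, 0.36 , 0.   ]))]
(0.79, array([[ 0.3935, -0.2454],
       [ 0.6045, -0.2955],
       [ 0.6564, -0.077 ],
       [ 0.4453, -0.027 ]], dtype=float32), ((0.5249258875846863, -0.16121771931648254), (0.22450527548789978, 0.2169266641139984), 76.65422058105469))
1.15 [ 0.2095 -0.5888  0.2533] [ 0.      0.9854  0.1701 -0.    ] [-0.3404  0.0917  0.7529]
```

View pics/top0.png

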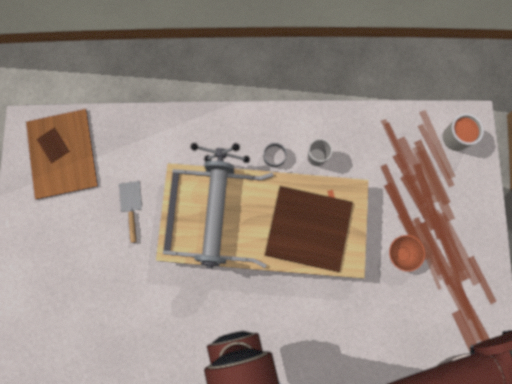

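View pics/side0.png

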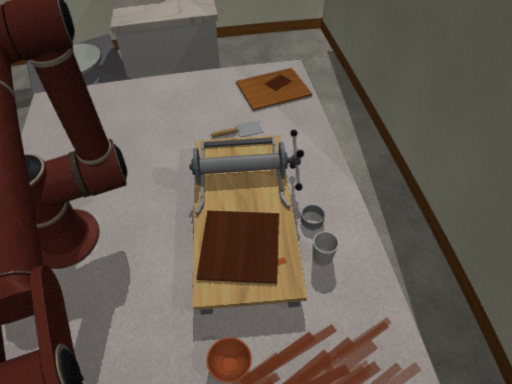

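The top view has the bed corners at about (168,165), (368,178), (365,276) and (158,262). The roller is near column 215 and the shim is skewed on the right half. Next I'll fit the machine pose.

```bash
cat >> h.py <<'E'
from scipy.optimize import least_squares
def mfit(P,Q):  # machine pts -> world 2D rigid
    f=lambda p:((P@np.array([[np.cos(p[2]),np.sin(p[2])],[-np.sin(p[2]),np.cos(p[2])]])+p[:2])-Q).ravel()
    r=least_squares(f,[.57,0,0],loss="soft_l1",f_scale=.003);return r.x,f(r.x)
E
python3 - <<'E'
from h import *
np.set_printoptions(precision=4,suppress=True)
# machine from wood mask (top), incl. shim, z=.07
im=cv2.imread("pics/top0.png");h=cv2.cvtColor(im,cv2.COLOR_BGR2HSV)
m=cv2.inRange(h,(12,70,110),(30,255,255));m[:140]=0;m[300:]=0;m[:,:140]=0;m[:,390:]=0
m=cv2.morphologyEx(m,cv2.MORPH_OPEN,np.ones((3,3)))
ys,xs=np.nonzero(m);hull=cv2.convexHull(np.c_[xs,ys].astype(np.int32)).reshape(-1,2)
r=cv2.minAreaRect(px2w("top",hull,.07)[:,:2].astype(np.float32));print(r,cv2.boxPoints(r))
q=px2w("top",[[168,165],[368,178],[365,276],[158,262]],.07)[:,:2]
print(q,mfit(np.array([[.145,.29],[.145,-.31],[-.145,-.31],[-.145,.29]]),q))
q=px2w("side",[[195,141],[274,138],[306,299],[194,305]],.07)[:,:2]
print(q,mfit(np.array([[-.145,.29],[.145,.29],[.145,-.31],[-.145,-.31]]),q))
print(px2w("side",[[209,210],[280,213],[279,283],[197,280]],.079)[:,:2])
big=cv2.resize(im[140:300,140:390],None,fx=3.2,fy=3.2,interpolation=cv2.INTER_CUBIC);cv2.imwrite("pics/topz.png",big)
E
```

```text
((0.5530310273170471, -0.03305083513259888), (0.5974317789077759, 0.2894192636013031), 84.45403289794922) [[ 0.3801 -0.3164]
 [ 0.6682 -0.3444]
 [ 0.7259  0.2503]
 [ 0.4379  0.2783]]
[[ 0.7192  0.2485]
 [ 0.6727 -0.3453]
 [ 0.3854 -0.3202]
 [ 0.4329  0.2716]] (array([ 0.5533, -0.0265, -0.0797]), array([ 0.0018,  0.0025,  0.0005, -0.0018, -0.0012, -0.0038, -0.001 ,
        0.0025]))
[[ 0.4376  0.2725]
 [ 0.7054  0.2356]
 [ 0.6651 -0.3509]
 [ 0.3854 -0.3149]] (array([ 0.5522, -0.0293, -0.0969]), array([-0.0017,  0.001 ,  0.0192,  0.0097,  0.0014, -0.001 , -0.0075,
       -0.0089]))
[[ 0.4549 -0.0342]
 [ 0.6559 -0.0832]
 [ 0.6063 -0.2987]
 [ 0.4002 -0.2517]]
```

View pics/topz.png

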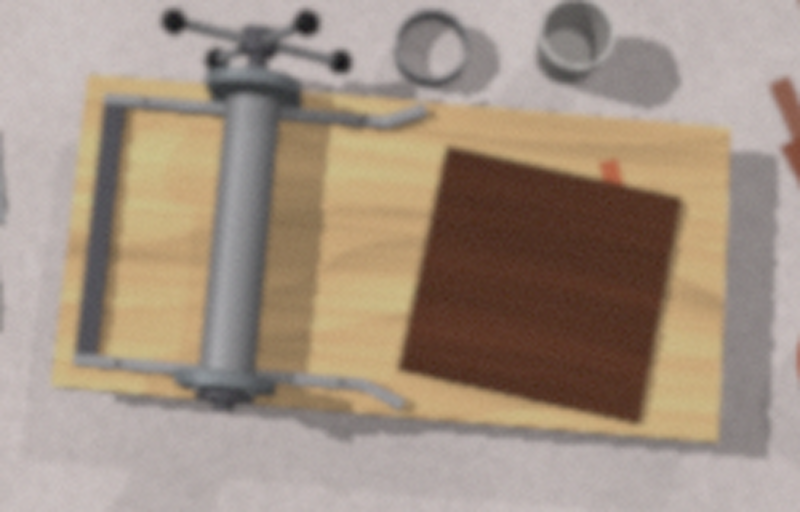

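The zoomed top view puts the bed corners at (88,75), (728,128), (718,440) and (55,387). The shim corners are at (447,148), (682,200), (640,422) and (402,370), and the guide lead-ins start near (425,108) and (405,405). I'll refit with these sharper points.

Run:
```python
from h import *
np.set_printoptions(precision=4,suppress=True)
Z=lambda l:np.array(l)/3.2+140-.35
q=px2w("top",Z([[88,75],[728,128],[718,440],[55,387]]),.07)[:,:2]
p,res=mfit(np.array([[.145,.29],[.145,-.31],[-.145,-.31],[-.145,.29]]),q);print(p,res)
R=np.array([[np.cos(p[2]),-np.sin(p[2])],[np.sin(p[2]),np.cos(p[2])]])
s=px2w("top",Z([[447,148],[682,200],[640,422],[402,370]]),.079)[:,:2]
a,b=(.105,.11);ps,r=mfit(np.array([[a,b],[a,-b],[-a,-b],[-a,b]]),s);print("shim",ps,r)
print("shim in machine",(ps[:2]-p[:2])@R,np.degrees(ps[2]-p[2]))
g=px2w("top",Z([[115,98],[110,356]]),.079)[:,:2];print("stopbar far/near pts",(g-p[:2])@R)
g=px2w("top",Z([[425,108],[405,405]]),.08)[:,:2];print("leadins m",(g-p[:2])@R)
```

```text
[ 0.5539 -0.0232 -0.0931] [ 0.0002  0.0009  0.0018 -0.0029 -0.0014 -0.0012 -0.0004  0.004 ]
shim [ 0.524  -0.1637 -0.2297] [ 0.0015 -0.0002  0.0024 -0.001  -0.0024 -0.0009 -0.0015  0.0028]
shim in machine [-0.0167 -0.1427] -7.825871226295953
stopbar far/near pts [[ 0.1229  0.26  ]
 [-0.113   0.2384]]
leadins m [[ 0.1363 -0.0251]
 [-0.1347 -0.027 ]]
```

Request:
apply_moves:
  targets:
    - {"translation":[0,0,0],"twist":-1,"hand":1}
    - {"translation":[0,0,0],"twist":-1,"hand":1}
    - {"translation":[0,0,0],"twist":-1,"hand":1}
    - {"translation":[0,0,0],"twist":-1,"hand":1}
    - {"translation":[0,0,0],"twist":-1,"hand":1}
    - {"translation":[0,0,0],"twist":-1,"hand":1}
    - {"translation":[0,0,0],"twist":-1,"hand":1}
    - {"translation":[0,0,0],"twist":-1,"hand":1}

```text
time: 1.95
tool_pos: [0.2095, -0.5888, 0.2533]
tool_rot: [-0.0, 0.84, 0.542, 0.0]
contact_force: [0.1, -0.6, 0.1]
gripper_width: 0.997
grasp_force: 0.0
```

Request:
apply_moves:
  targets:
    - {"translation":[0,0,0],"twist":-1,"hand":1}
    - {"translation":[0,0,0],"twist":-1,"hand":1}
    - {"translation":[0.3,0.2,0],"twist":0,"hand":1}
    - {"translation":[0.3,0.2,0],"twist":0,"hand":1}
    - {"translation":[0.3,0.2,0],"twist":0,"hand":1}
    - {"translation":[0.3,0.2,0],"twist":0,"hand":1}
    - {"translation":[0.3,0.2,0],"twist":0,"hand":1}
    - {"translation":[0.3,0.2,0],"twist":0,"hand":1}

```text
time: 2.75
tool_pos: [0.3681, -0.4397, 0.2535]
tool_rot: [0.0, 0.783, 0.622, 0.0]
contact_force: [-0.3, -0.3, -0.0]
gripper_width: 1.001
grasp_force: 0.0
```

Request:
apply_moves:
  targets:
    - {"translation":[0.37,0.22,0],"twist":0,"hand":1}
    - {"translation":[0.37,0.22,0],"twist":0,"hand":1}
    - {"translation":[0.37,0.22,0],"twist":0,"hand":1}
    - {"translation":[0.37,0.23,0],"twist":0,"hand":1}
    - {"translation":[0,0,0.45],"twist":0,"hand":1}
    - {"translation":[0,0,0.45],"twist":0,"hand":1}
    - {"translation":[0,0,0.45],"twist":0,"hand":1}
    - {"translation":[0,0,0.1],"twist":0,"hand":1}

```text
time: 3.55
tool_pos: [0.4843, -0.3139, 0.102]
tool_rot: [-0.005, 0.783, 0.622, -0.001]
contact_force: [-0.5, 1.0, 0.1]
gripper_width: 1.003
grasp_force: 0.0
```

Request:
apply_moves:
  targets:
    - {"translation":[0,0,0.06],"twist":0,"hand":1}
    - {"translation":[0,0,0.04],"twist":0,"hand":1}
    - {"translation":[0,0,0],"twist":0,"hand":1}

```text
time: 3.85
tool_pos: [0.4886, -0.3179, 0.1005]
tool_rot: [0.002, 0.783, 0.622, 0.0]
contact_force: [0.3, 0.6, 0.4]
gripper_width: 0.998
grasp_force: 0.0
```

Run:
```python
from h import *
f=grab_frame("side");cv2.imwrite("pics/s1.png",cv2.resize(f[170:350,130:350],None,fx=3,fy=3,interpolation=2)[:,:,::-1])
print(state()["tool_pos"],state()["contact_force"])
```

```text
[ 0.48865435 -0.31798276  0.10074474] [0.03488198 0.2936082  0.47056633]
```

View pics/s1.png

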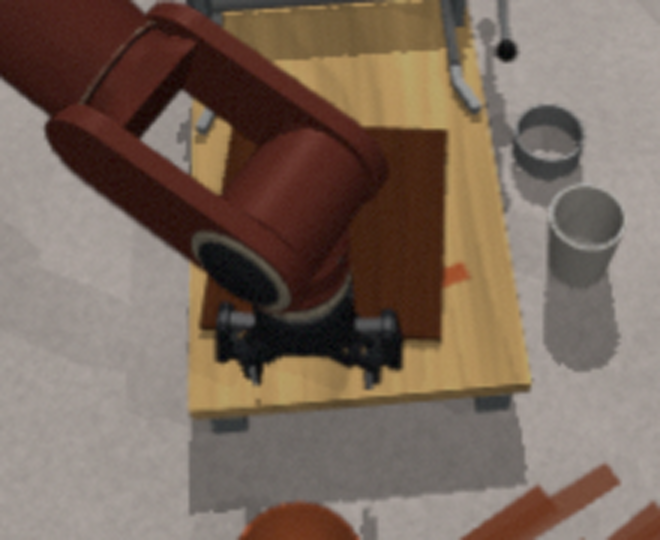

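The fingers straddle the space behind the shim's trailing edge, with the tips at about (255,380) and (370,385), still just above the bed. I'll feel for the bed in small steps.

Request:
apply_moves:
  targets:
    - {"translation":[0,0,0.03],"twist":0,"hand":1}
    - {"translation":[0,0,0.03],"twist":0,"hand":1}
    - {"translation":[0,0,0],"twist":0,"hand":1}

```text
time: 4.2
tool_pos: [0.4874, -0.3168, 0.0923]
tool_rot: [-0.0, 0.783, 0.622, -0.0]
contact_force: [0.1, 0.2, -0.1]
gripper_width: 1.007
grasp_force: 0.0
```

Request:
apply_moves:
  targets:
    - {"translation":[0,0,0.03],"twist":0,"hand":1}
    - {"translation":[0,0,0],"twist":0,"hand":1}

```text
time: 4.4
tool_pos: [0.4872, -0.3166, 0.0888]
tool_rot: [-0.0, 0.783, 0.622, -0.0]
contact_force: [-0.2, -0.4, -0.3]
gripper_width: 1.001
grasp_force: 0.0
```

Request:
apply_moves:
  targets:
    - {"translation":[0,0,0.03],"twist":0,"hand":1}
    - {"translation":[0,0,0],"twist":0,"hand":1}

```text
time: 4.6
tool_pos: [0.4872, -0.3166, 0.0857]
tool_rot: [-0.0, 0.783, 0.622, -0.0]
contact_force: [-0.0, -0.4, 0.2]
gripper_width: 1.002
grasp_force: 0.0
```

Request:
apply_moves:
  targets:
    - {"translation":[0,0,0.03],"twist":0,"hand":1}
    - {"translation":[0.1,0,0],"twist":0,"hand":1}
    - {"translation":[0.1,0,0],"twist":0,"hand":1}
    - {"translation":[0.05,0,0],"twist":0,"hand":1}
    - {"translation":[0.05,0,0],"twist":0,"hand":1}

```text
time: 5.1
tool_pos: [0.4945, -0.2868, 0.0834]
tool_rot: [0.0, 0.783, 0.622, 0.0]
contact_force: [-0.1, -0.4, -0.7]
gripper_width: 1.001
grasp_force: 0.0
```

Request:
apply_moves:
  targets:
    - {"translation":[0.05,0,0],"twist":0,"hand":1}
    - {"translation":[0.05,0,0],"twist":0,"hand":1}
    - {"translation":[0.05,0,0],"twist":0,"hand":1}

```text
time: 5.4
tool_pos: [0.4978, -0.2731, 0.0835]
tool_rot: [0.0, 0.783, 0.622, -0.0]
contact_force: [-0.6, -2.6, -0.3]
gripper_width: 1.002
grasp_force: 1.1
```

Request:
apply_moves:
  targets:
    - {"translation":[0.1,0.012,0],"twist":-0.11,"hand":1}
    - {"translation":[0.1,0.012,0],"twist":-0.11,"hand":1}
    - {"translation":[0.1,0.014,0],"twist":-0.11,"hand":1}
    - {"translation":[0.1,0.016,0],"twist":-0.11,"hand":1}
    - {"translation":[0.1,0.018,0],"twist":-0.11,"hand":1}
    - {"translation":[0.1,0.02,0],"twist":-0.11,"hand":1}
    - {"translation":[0,0,0],"twist":0,"hand":1}

```text
time: 6.1
tool_pos: [0.5191, -0.2143, 0.0831]
tool_rot: [-0.001, 0.762, 0.648, 0.0]
contact_force: [0.3, -0.3, -0.5]
gripper_width: 0.999
grasp_force: 0.0
```

```bash
cat > look.py <<'E'
from h import *
import sys
np.set_printoptions(precision=4,suppress=True)
p=np.array([.5539,-.0232,-.0931])
R=np.array([[np.cos(p[2]),-np.sin(p[2])],[np.sin(p[2]),np.cos(p[2])]])
s=state();q=s["tool_rot"];a=2*np.arctan2(q[2],q[1])-np.pi/2
print("tool machine",(np.array(s["tool_pos"][:2])-p[:2])@R,"yaw deg",np.degrees(a-p[2]),"z",s["tool_pos"][2],s["contact_force"],s["time"])
f=grab_frame("top");cv2.imwrite(f"pics/{sys.argv[1]}.png",cv2.resize(f[140:300,140:390],None,fx=3.2,fy=3.2,interpolation=2)[:,:,::-1])
E
python3 look.py t2
```

```text
tool machine [-0.0169 -0.1935] yaw deg -3.9035291727331454 z 0.0830888953035507 [ 0.2639 -0.2881 -0.5118] 6.1
```

View pics/t2.png

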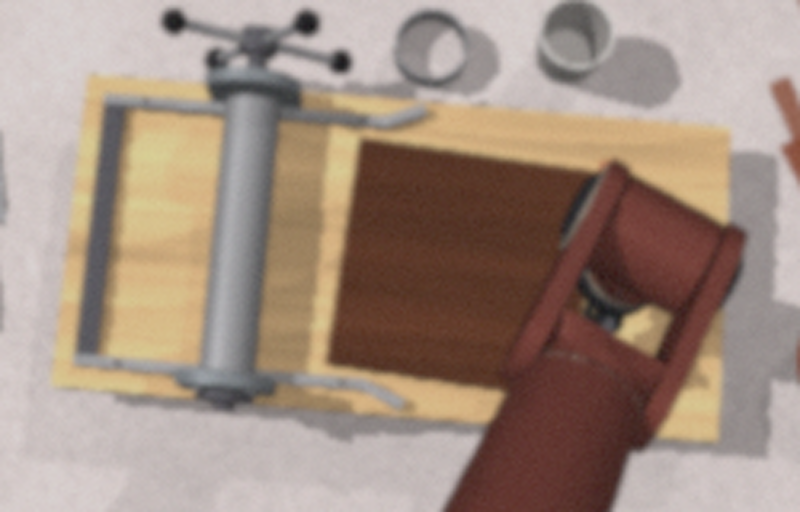

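The shim has moved forward and turned. Its front corners are now at (360,142) and (330,362), and its sides pass through about (590,172) and (500,386).

```bash
cat > m.py <<'E'
from look import *
E
cat >> h.py <<'E'
def zm(l,z=.079,p=(.5539,-.0232,-.0931)):
    R=np.array([[np.cos(p[2]),-np.sin(p[2])],[np.sin(p[2]),np.cos(p[2])]])
    return (px2w("top",np.array(l)/3.2+140-.35,z)[:,:2]-p[:2])@R*1000
E
rm m.py; python3 -c "
from h import *
print(zm([[360,142],[330,362],[590,172],[500,386]]).round(1))
print('guides',zm([[375,120],[110,102],[355,383],[85,362]],.082).round(1))"
```

```text
[[  99.8   31.7]
 [-102.1   42.3]
 [  89.  -179.8]
 [-111.2 -110. ]]
guides [[ 120.8   19.7]
 [ 118.1  263.6]
 [-119.    18.6]
 [-120.4  259.6]]
```

Request:
apply_moves:
  targets:
    - {"translation":[0.1,0.013,0],"twist":-0.1,"hand":1}
    - {"translation":[0.1,0.014,0],"twist":-0.1,"hand":1}
    - {"translation":[0.1,0.015,0],"twist":-0.1,"hand":1}
    - {"translation":[0.1,0.016,0],"twist":-0.1,"hand":1}
    - {"translation":[0.1,0.018,0],"twist":-0.1,"hand":1}
    - {"translation":[0.1,0.02,0],"twist":-0.1,"hand":1}
    - {"translation":[0,0,0],"twist":0,"hand":1}

```text
time: 6.85
tool_pos: [0.5368, -0.1563, 0.0833]
tool_rot: [-0.0, 0.742, 0.67, 0.0]
contact_force: [-0.4, -0.3, -0.4]
gripper_width: 1.0
grasp_force: 0.0
```

```bash
python3 look.py t3
```

```text
tool machine [-0.0046 -0.1341] yaw deg -0.4614840589313372 z 0.08325200745803989 [-0.4154 -0.2756 -0.407 ] 6.85
```

View pics/t3.png

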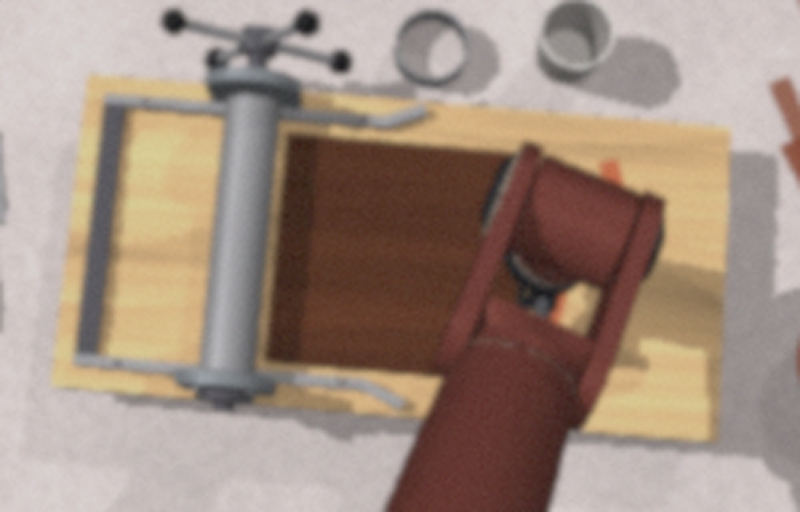

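The front corners are at about (290,137) and (268,360), parallel to the roller with even gaps to the guides. I'll carry on straight.

Request:
apply_moves:
  targets:
    - {"translation":[0.1,0,0],"twist":-0.04,"hand":1}
    - {"translation":[0.1,0,0],"twist":-0.04,"hand":1}
    - {"translation":[0.1,0,0],"twist":0,"hand":1}
    - {"translation":[0.1,0,0],"twist":0,"hand":1}
    - {"translation":[0.1,0,0],"twist":0,"hand":1}
    - {"translation":[0.1,0,0],"twist":0,"hand":1}

```text
time: 7.5
tool_pos: [0.5425, -0.0974, 0.0835]
tool_rot: [0.0, 0.74, 0.673, 0.0]
contact_force: [0.0, -3.4, 0.8]
gripper_width: 1.003
grasp_force: 1.4
```

Request:
apply_moves:
  targets:
    - {"translation":[0.1,0,0],"twist":0,"hand":1}
    - {"translation":[0.1,0,0],"twist":0,"hand":1}
    - {"translation":[0.1,0,0],"twist":0,"hand":1}
    - {"translation":[0.1,0,0],"twist":0,"hand":1}
    - {"translation":[0.1,0,0],"twist":0,"hand":1}
    - {"translation":[0,0,0],"twist":0,"hand":1}

```text
time: 8.1
tool_pos: [0.5469, -0.0466, 0.083]
tool_rot: [-0.001, 0.74, 0.673, 0.0]
contact_force: [-0.9, 0.2, 0.3]
gripper_width: 1.002
grasp_force: 0.0
```

```bash
python3 look.py t4
```

```text
tool machine [-0.0048 -0.024 ] yaw deg -0.04411891399022892 z 0.08300666922603726 [-0.8598  0.1927  0.3013] 8.1
```

View pics/t4.png

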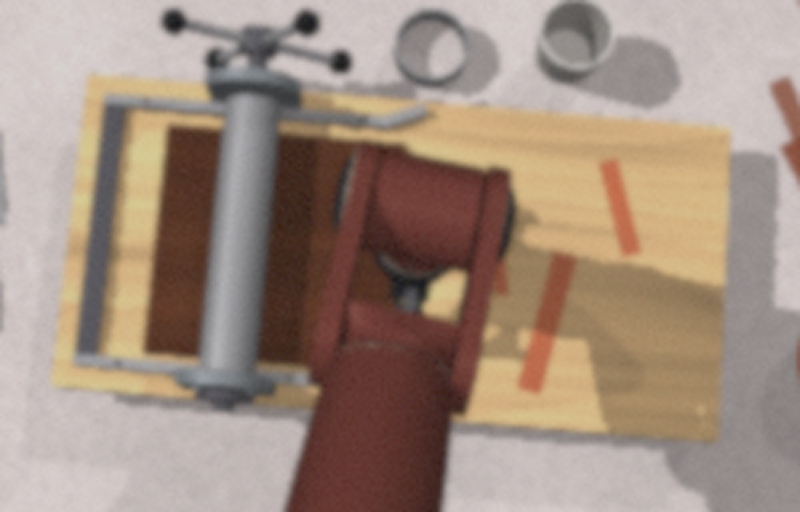

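The shim is under the roller and square. Its front edge runs (168,128)–(147,352) and the stop's near face is at about column 125–102, so roughly 45 mm remain.

Request:
apply_moves:
  targets:
    - {"translation":[0.09,0,0],"twist":0,"hand":1}
    - {"translation":[0.09,0,0],"twist":0,"hand":1}
    - {"translation":[0.08,0,0],"twist":0,"hand":1}
    - {"translation":[0.06,0,0],"twist":0,"hand":1}
    - {"translation":[0.03,0,0],"twist":0,"hand":1}

```text
time: 8.65
tool_pos: [0.5502, -0.0128, 0.0831]
tool_rot: [-0.0, 0.74, 0.673, -0.0]
contact_force: [0.0, -1.7, -1.6]
gripper_width: 1.001
grasp_force: 0.7
```

Request:
apply_moves:
  targets:
    - {"translation":[0.03,0,0],"twist":0,"hand":1}
    - {"translation":[0.03,0,0],"twist":0,"hand":1}

```text
time: 8.85
tool_pos: [0.5509, -0.0074, 0.0832]
tool_rot: [-0.0, 0.74, 0.673, -0.0]
contact_force: [-0.4, -1.4, -1.2]
gripper_width: 1.002
grasp_force: 0.7
```

Request:
apply_moves:
  targets:
    - {"translation":[0.02,0,0],"twist":0,"hand":1}
    - {"translation":[0.02,0,0],"twist":0,"hand":1}

```text
time: 9.05
tool_pos: [0.551, -0.0052, 0.0833]
tool_rot: [0.001, 0.74, 0.673, -0.002]
contact_force: [-3.2, -12.8, -0.2]
gripper_width: 1.001
grasp_force: 6.1
```

Request:
apply_moves:
  targets:
    - {"translation":[0.01,0,0],"twist":0,"hand":1}
    - {"translation":[0,0,0],"twist":0,"hand":1}

```text
time: 9.25
tool_pos: [0.551, -0.0052, 0.0833]
tool_rot: [0.002, 0.74, 0.673, -0.002]
contact_force: [-2.5, -10.6, 0.3]
gripper_width: 0.997
grasp_force: 5.5
```

```bash
python3 look.py t5; python3 -c "
from h import *
f=grab_frame('side');cv2.imwrite('pics/s5.png',cv2.resize(f[110:240,170:320],None,fx=4.5,fy=4.5,interpolation=2)[:,:,::-1])
a=cv2.imread('pics/t5.png');b=cv2.imread('pics/s5.png');a=a[60:420,40:340]
h=500;g=np.hstack([cv2.resize(a,(int(a.shape[1]*h/a.shape[0]),h)),cv2.resize(b,(380,330))[:330].copy() if 0 else cv2.copyMakeBorder(cv2.resize(b,(380,330)),0,170,0,0,0)]);cv2.imwrite('pics/c5.png',g)"
```

```text
tool machine [-0.0046  0.0177] yaw deg -0.10463030544860566 z 0.08331722089654199 [ -2.4968 -10.5654   0.25  ] 9.25
```

View pics/c5.png

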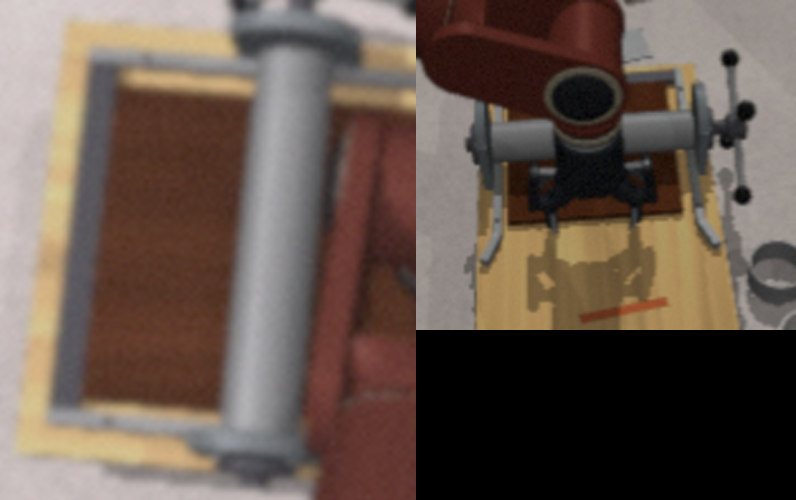

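The shim butts the stop bar along its full width with no visible gap, and both fingertips are on the trailing edge. I'll press once more gently to seat it, then back off and lift.

Request:
apply_moves:
  targets:
    - {"translation":[0.02,0,0],"twist":0,"hand":1}
    - {"translation":[0,0,0],"twist":0,"hand":1}
    - {"translation":[-0.05,0,0],"twist":0,"hand":1}
    - {"translation":[-0.1,0,0],"twist":0,"hand":1}
    - {"translation":[-0.3,0,0],"twist":0,"hand":1}
    - {"translation":[-0.3,0,0],"twist":0,"hand":1}
    - {"translation":[-0.3,0,0],"twist":0,"hand":1}
    - {"translation":[0,0,-0.3],"twist":0,"hand":1}

```text
time: 10.15
tool_pos: [0.5385, -0.107, 0.1096]
tool_rot: [-0.004, 0.741, 0.671, -0.002]
contact_force: [0.3, 0.5, 0.1]
gripper_width: 0.998
grasp_force: 0.0
```

Request:
apply_moves:
  targets:
    - {"translation":[0,0,-0.4],"twist":0,"hand":1}
    - {"translation":[-0.4,0,-0.4],"twist":0,"hand":1}
    - {"translation":[-0.4,0,-0.3],"twist":0,"hand":1}
    - {"translation":[-0.4,0,0],"twist":0,"hand":1}
    - {"translation":[0,0,0],"twist":0,"hand":1}

```text
time: 10.65
tool_pos: [0.531, -0.2242, 0.221]
tool_rot: [0.002, 0.741, 0.671, 0.0]
contact_force: [-0.4, 0.7, -0.1]
gripper_width: 1.003
grasp_force: 0.0
```

```bash
python3 look.py t6
```

```text
tool machine [-0.0041 -0.2022] yaw deg -0.3709524698457976 z 0.22098603408425183 [-0.4117  0.7444 -0.1031] 10.65
```

View pics/t6.png

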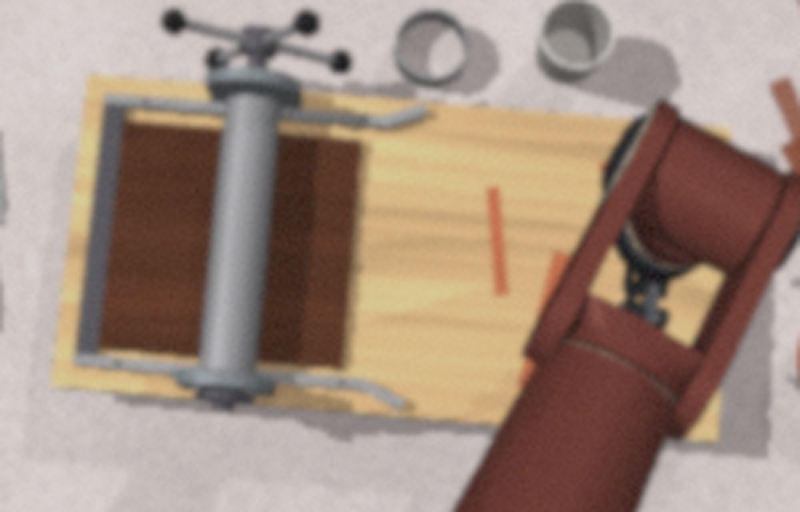

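The shim lies flat against the stop with its trailing edge at (365,143)–(345,367), square. The cup and cutter have not moved and the arm is clear, so I'm handing in.

```bash
python3 -c "
from plant import *
print(job_done())"
```

```text
the job is handed in; nothing more can be done
None
```

The shim is fully home: in the last picture it sits under the roller, square and flush against the stop bar. It was only pushed with the fingertips, the pottery things look undisturbed, and I handed the job in at about 10.7 s with the arm clear.

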